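# Raise the core drill column onto its prop leg and hold it plumb

### The arm

A 6-joint arm with a two-finger parallel gripper is mounted at the origin on the work surface; the furniture and walls round the work are solid. World frame = base frame: x ahead of the robot, y to its left, z up, the work surface at z = 0. Lengths are in m, angles in rad, forces in N, time in s.
With the tool pointing down it reaches from about 0.4 to 0.825 m from the base axis. Payload 7 kg.
Tool frame: the origin (TCP) lies midway between the tips of the shut fingers; the grasp point (between the pads) lies 19 mm behind it; z points along the fingers, x is the direction in which the jaws open and shut, and the axes are right-handed (so a half turn about z gives the same grasp; the last joint's range is limited). The gripper opens to 88 mm and grips with 3 to 60 N. Pads are 19 mm wide; open, the fingers measure 130 mm over their backs; the gripper's body (78 mm by 193 mm) begins 47 mm behind the grasp point.
Start: joints at [1.553, 0.359, 0.012, 0, -1.224, -0.288], TCP at [0.203, 0.644, 0.227] pointing down, gripper open.
Joint ranges: [-3.07, 3.07], [-1.43, 2.12], [-1.02, 1.25], [-3.03, 1.67], [-3.05, -0], [-3.03, 3.03]. Speed limits (rad/s): [2.39, 2.39, 3.01, 3.14, 3.14, 3.14].

### API

Orientations are given as [roll, pitch, yaw] about the fixed x, y, z axes, in that order (R = Rz(yaw) Ry(pitch) Rx(roll)).
In Python, from station import status, eyes, workorder gives the robot as it stands.
- The arm moves only by the shell command python3 -m jog 'ROWS' [OPENING] [FORCE]. ROWS is JSON, a list of rows, each a list of 6 numbers: the shift along the world's x, y, z in mm, then the turn, a rotation vector about the world's x, y, z in rad. A call has 1 to 12 rows; each row shifts and turns the pose as measured when the row begins; what a row does not reach is not made up. A row lasts 1/10 s, in which the tool goes at most 50 mm and 8.59 degrees, less where a joint would pass 70% of its speed; a pose out of reach is approached as far as the arm can. A call with a gripper value outside its range is refused whole. OPENING is the opening, from 0 (shut) to 1 (fully open), set as the call begins (- or left out, the last holds). The fingers move at their own pace and stop on an object; FORCE is the grip in N (left out, the last holds). Time passes only in rows, so rows that do not move let the fingers close. It gives the time, the measured TCP pose, the force and the opening at its end, in the units of the state.
- status.get_state(): the state, without advancing time (a new reading comes with each control period).
- eyes.grab_frame(name): name is "scene" or "top" or "wrist"; returns the picture (480x640x3 uint8, blue, green, red); there is no depth.
- eyes.calibration(name): a dict with "camera_matrix" (3x3 intrinsics, pixels), "cam_to_world" (4x4, takes a point from camera to world coordinates); the wrist camera has in their place "hand_eye" (4x4, takes a point from camera to tool coordinates, whose origin is the TCP and whose axes are the tool frame's). Camera axes: x right, y up, looking along -z (the intrinsics and any distortion apply to the point x, -y, -z); pixel columns grow to the right and rows downward; lengths in m; the calibration is good to about 2 mm. A picture is of the moment at which its call begins: read the wrist's pose just before it. calibration takes no time and is no camera call.
- workorder.job_done(): hands the job in, once; it reports no verdict.
The state is a dict: "t": time; "q": joint angles; "qd": joint speeds; "joint_efforts": joint torques, N m; "eef_pos": TCP position; "ee_rot": TCP orientation; "force": force on the tool from outside, world axes, zero at the start; "moment": the same for the moment, N m; "width": finger opening in m.
Only numpy, scipy, OpenCV 4.12 (cv2) and the standard library are available. Lean on these libraries where they do the work, as an engineer would, in place of code of your own. Each camera call takes 0.05 s, during which the arm holds its last target. There are 200 camera calls.

### The job

Set up the small core drill for the next hole, and prove its stop before you put a hand near the bit: push the red mushroom button on the yellow box fully down until it latches, then turn it clockwise until it can spring all the way out again, and let it go. Flip the prop leg on the back of the leaning column over its dead centre so that it snaps out to its stop behind the column, then take the column by its T-handle and swing it back upright until the foot of the leg bears on its pad. Finish while still gripping the handle and holding the column there, because it tips forward if you let go and the pivot bolt has yet to be tightened by a colleague; leave the granite tile, the marker and the wooden wedge where they lie.

Things in the scene. Friction and masses are not known exactly. Their poses are not given: they have to be found in the camera images.
- stop_top (a point): centre of the domed top of the red mushroom button on the yellow stop box; moves down and turns with it. The box (76 x 76 mm, lid at z = 50 mm) is screwed to the planks on a 116 x 52 mm steel plate; under the head a black collar, 33 mm across, reaches up to z = 58 mm. The button's head is 40 mm across and 18 mm high; its top is at z = 90 mm when out, 82 mm when latched down. z axis up, turns with the button
- stop_press (a joint): how far the mushroom button is down: 0 out, 0.008 m fully down and latched. It takes about 9 N on the top to start, snaps over after 5.5 mm (no more than 15 N is needed) and then stays down by itself; released short of that it springs out again
- stop_turn (a joint): how far the mushroom button is turned: 0 at rest, up to 1.0 rad, growing clockwise seen from above. When it is latched, turning it lifts it on a cam by 3 to 5 mm (let it rise in the fingers or rise with it; 0.05 to 0.3 N m); after about 0.7 rad it is past its snap point, and once the fingers open it springs fully out and turns back to 0 by itself
- stop_box: the stop box itself, fixed; origin on the work surface under the button, z up
- drill_stand: small core drill stand screwed to the planks: dark steel base 260 x 120 mm, 14 mm thick, with a tilting column on it. Origin on the work surface under the column's pivot. Its +y axis points to the drill (front) side, -y to the prop leg (rear) side, z up; the pivot and the leg's hinge both run along its x axis
- column_hinge (a point): the column's pivot, on the centre line of the stand, 50 mm above the work surface; axes as those of the stand
- column_tilt (a joint): lean of the column from upright: 0 upright, 0.52 rad leaning forward (towards the stand's +y) on its rest, as at the start; at 0 the folded-out leg's foot just meets its pad. The column is front-heavy (about 1.5 kg in all) and falls forward again whenever nothing holds it; 3 to 8 N at the handle raise it
- column: the tilting column, an aluminium tube 30 x 30 mm with a blue carriage, grey motor and core bit on its front, T-handle on top and the prop leg on its back. Origin at its pivot, z along the tube; axes as those of the stand when upright
- handle (a point): centre of the T-handle on top of the column, 280 mm from the pivot along the column: a round black bar of 22 mm diameter and 130 mm length, parallel to the stand's x axis, on a middle neck of 16 mm diameter that is 24 mm high below the bar; the rest of the bar is free all round
- leg_hinge (a point): hinge of the prop leg, on the back of the column: 85 mm up the column from its pivot and 34 mm behind its centre line; moves with the column
- leg_swing (a joint): swing of the prop leg about its hinge: 0 folded up flat along the back of the column (foot towards the handle), growing as the foot swings backwards and down; 2.555 rad at its stop, folded out. A spring with its dead centre at 1.25 rad holds it at 0 and, once past, throws it to the stop; 3 to 5 N at the foot move it
- leg_foot (a point): centre of the prop leg's foot, a black rubber cross roller of 18 mm diameter and 46 mm length, parallel to the stand's x axis, 120 mm from the leg's hinge; the leg itself is a flat bar 12 mm wide and 8 mm thick. With the leg out and the column upright the foot stands on the rubber pad on the base, 100 mm behind the pivot, in front of a raised lip
- leg: the prop leg; origin at its hinge, z from the hinge to the foot
- granite_tile: loose red granite sample tile, 56 x 56 x 10 mm, not part of the job; origin centre of underside
- marker: loose black felt marker, 128 mm long, 17 mm thick, lying, not part of the job; origin under its middle
- wedge: loose beech setting wedge, 81 x 30 mm, 22 mm high at its thick end, not part of the job; origin centre of underside

How it is judged:
By the outcome, as a careful person would: the job done as asked, in the order asked, and still so for the second after the job is handed in, while the arm keeps its last pose, push and grip.
It also fails if it takes over 72 s, if anything falls off the work surface, if the arm or the gripper's body presses on something with over 40 N, if the wrist force passes 120 N, or if a joint passes its speed limit or range.

## Working session

There is one attempt and no reset: what is moved stays moved. The work goes in short steps, Python scripts to look and compute and a shell command to move; the robot and the scene stay as the last step left them, time stands still between calls to the robot, and variables do not carry over. Pictures are saved under pics/ and viewed, about 8 in all and at most 12, crops included, and the job is handed in when it is done.

```bash
ls; mkdir -p pics
python3 - <<'E'
from station import status, eyes
import cv2
print(status.get_state())
for n in ("scene","top"):
    c=eyes.calibration(n); print(n,c)
    cv2.imwrite(f"pics/{n}0.png",eyes.grab_frame(n))
print(eyes.calibration("wrist"))
E
```

```text
pics
{'t': 0.0, 'q': array([ 1.55308113e+00,  3.59394729e-01,  1.10371763e-02, -3.65609653e-04,
       -1.22410731e+00, -2.88088167e-01]), 'qd': array([ 0.00138019,  0.00017486,  0.00023622, -0.00155692,  0.00014339,
        0.00141794]), 'joint_efforts': array([ 3.26777138e-05, -5.82707405e+01,  2.93048108e+01,  6.99691325e+00,
        6.94245362e-03, -1.66459645e-04]), 'eef_pos': array([0.2030955 , 0.64318958, 0.2256054 ]), 'ee_rot': array([-3.14144807e+00, -1.69742849e-03, -1.87672433e+00]), 'force': array([0.97484692, 0.07705552, 0.06638007]), 'moment': array([ 0.0021967 ,  0.00599457, -0.01383116]), 'width': 0.08769476581180063}
scene {'camera_matrix': array([[531.34929002,   0.        , 320.38798552],
       [  0.        , 531.34929002, 241.14588005],
       [  0.        ,   0.        ,   1.        ]]), 'cam_to_world': array([[ 0.82608302,  0.22791561, -0.51540403, -0.01558349],
       [-0.56333677,  0.35903105, -0.74414272, -0.9410855 ],
       [ 0.0154443 ,  0.90506971,  0.4249827 ,  0.68891027],
       [ 0.        ,  0.        ,  0.        ,  1.        ]])}
top {'camera_matr
[... 248 characters left out ...]
96719312,  0.23054142, -0.10671517, -0.25539254],
       [-0.00803159,  0.39210929,  0.91988358,  1.24486473],
       [ 0.        ,  0.        ,  0.        ,  1.        ]])}
{'camera_matrix': array([[401.19793671,   0.        , 324.44293235],
       [  0.        , 401.19793671, 233.71720848],
       [  0.        ,   0.        ,   1.        ]]), 'hand_eye': array([[ 9.99999962e-01,  1.58212101e-04,  2.24639855e-04,
        -1.34086949e-04],
       [ 2.14887956e-04, -9.59827868e-01, -2.80589410e-01,
        -7.49189202e-02],
       [ 1.71222953e-04,  2.80589448e-01, -9.59827866e-01,
        -1.56836062e-01],
       [ 0.00000000e+00,  0.00000000e+00,  0.00000000e+00,
         1.00000000e+00]])}
```

View pics/scene0.png

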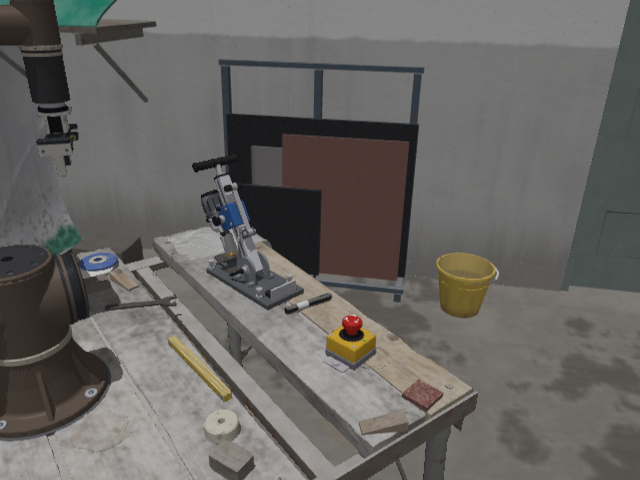

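View pics/top0.png

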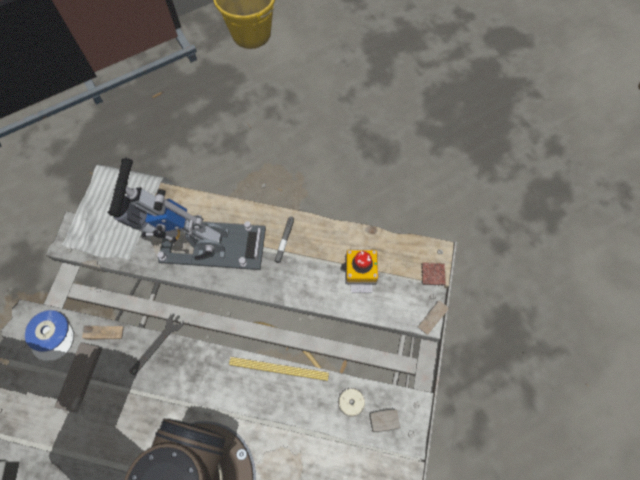

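Scene view: button top at about (352,322), handle at (195–238,165–156), base at about (255,280). Top view: button at (362,258), handle (127,162)–(115,213), base corners about (160,258)…(265,230), tile (433,273), wedge (432,318), marker (285,240). Next, enlarged crops.

Run:
```python
import cv2,numpy as np
s=cv2.imread("pics/scene0.png");t=cv2.imread("pics/top0.png")
def crop(i,x,y,w,h,f):
    o=cv2.resize(i[y:y+h,x:x+w],None,fx=f,fy=f,interpolation=cv2.INTER_CUBIC)
    for k in range(0,w,20): cv2.putText(o,str(x+k),(k*f,8),0,.3,(0,255,255),1); cv2.line(o,(k*f,8),(k*f,14),(0,255,255),1)
    for k in range(0,h,20): cv2.putText(o,str(y+k),(0,k*f+4),0,.3,(0,255,255),1)
    return o
a=crop(s,185,145,130,160,3); b=crop(t,100,150,180,130,3)
c=crop(s,320,305,70,65,2)
h=max(a.shape[0],b.shape[0]+0)
o=np.zeros((600,800,3),np.uint8)
a=cv2.resize(a,None,fx=.64,fy=.64) if False else a
o[:480,:390]=a; o[:390,395:395+405]=b[:,:405]
o[395:525,395:535]=c; d=crop(t,335,235,60,60,3);o[395:575,560:740]=d
cv2.imwrite("pics/crop1.png",o)
```

```text
(no output)
```

View pics/crop1.png

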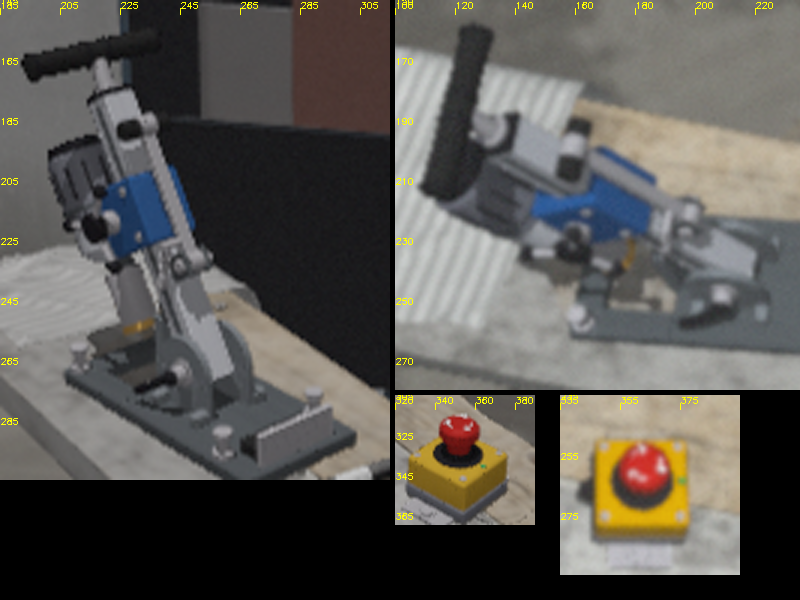

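```bash
cat > h.py <<'E'
import numpy as np
from station import eyes,status
from scipy.spatial.transform import Rotation as R
def cam(n,st=None):
    c=eyes.calibration(n);K=c["camera_matrix"]
    if n=="wrist":
        st=st or status.get_state();T=np.eye(4);T[:3,:3]=R.from_euler("xyz",st["ee_rot"]).as_matrix();T[:3,3]=st["eef_pos"];T=T@c["hand_eye"]
    else: T=c["cam_to_world"]
    return K,T
def ray(C,p):
    K,T=C;d=np.array([(p[0]-K[0,2])/K[0,0],-(p[1]-K[1,2])/K[1,1],-1]);d=T[:3,:3]@d
    return T[:3,3],d/np.linalg.norm(d)
def plane(C,p,z):
    o,d=ray(C,p);return o+d*(z-o[2])/d[2]
def tri(*cp):
    A=np.zeros((3,3));b=np.zeros(3);L=[]
    for C,p in cp:
        o,d=ray(C,p);M=np.eye(3)-np.outer(d,d);A+=M;b+=M@o;L.append((o,M))
    x=np.linalg.solve(A,b);return x,[float(np.linalg.norm(M@(x-o))) for o,M in L]
def proj(C,X):
    K,T=C;c=T[:3,:3].T@(np.asarray(X)-T[:3,3]);return np.array([K[0,2]+K[0,0]*c[0]/-c[2],K[1,2]+K[1,1]*c[1]/c[2]])
E
python3 - <<'E'
from h import *
np.set_printoptions(precision=4,suppress=True)
S,T=cam("scene"),cam("top")
print("hL",tri((S,(194.3,167.3)),(T,(115.5,212))))
print("hR",tri((S,(237.3,159)),(T,(126.7,161.5))))
print("btn",tri((S,(352,318.5)),(T,(363,259))))
print("btn planes",plane(S,(352,318.5),.09),plane(T,(363,259),.085))
for p in [(207.7,270),(264.3,301),(303.3,288)]: print("S",plane(S,p,.014))
for p in [(266,224),(262.5,268),(159,263)]: print("T",plane(T,p,.014))
print("plane box",[plane(T,p,.05) for p in [(346,251),(378,250),(378.5,281),(347,281)]])
E
```

```text
hL (array([0.446 , 0.2719, 0.2931]), [0.0024468604628055924, 0.0024468604628055898])
hR (array([0.5702, 0.299 , 0.287 ]), [0.002805145375944633, 0.0028051453759446684])
btn (array([ 0.5547, -0.2324,  0.0906]), [0.0014885198659393597, 0.0014885198659392168])
btn planes [ 0.557  -0.2317  0.09  ] [ 0.5554 -0.2317  0.085 ]
S [0.4479 0.2522 0.014 ]
S [0.4984 0.0334 0.014 ]
S [0.6105 0.0348 0.014 ]
T [0.6142 0.0339 0.014 ]
T [0.4965 0.007  0.014 ]
T [0.444  0.2625 0.014 ]
plane box [array([ 0.5789, -0.1859,  0.05  ]), array([ 0.6011, -0.2613,  0.05  ]), array([ 0.5234, -0.2794,  0.05  ]), array([ 0.5044, -0.2065,  0.05  ])]
```

Geometry checks: handle centre ≈(0.508,0.286,0.290) with z expected 0.293, length 127 mm, stand yaw ≈0.21; button (0.555,-0.232). Moving over the button, high, with fingers shut.

```bash
python3 -m jog '[[0,0,50,0,0,0],[0,0,50,0,0,0],[0,0,50,0,0,0],[0,0,50,0,0,0],[18,-45,0,0,0,0],[18,-45,0,0,0,0],[18,-45,0,0,0,0],[18,-45,0,0,0,0],[18,-45,0,0,0,0],[18,-45,0,0,0,0],[18,-45,0,0,0,0],[18,-45,0,0,0,0]]' 0 10
python3 -m jog '[[18,-45,0,0,0,0],[18,-45,0,0,0,0],[18,-45,0,0,0,0],[18,-45,0,0,0,0],[18,-45,0,0,0,0],[18,-45,0,0,0,0],[18,-45,0,0,0,0],[18,-45,0,0,0,0],[18,-45,0,0,0,0],[18,-45,0,0,0,0],[18,-45,0,0,0,0],[0,0,0,0,0,0]]'
```

```text
t: 1.3
eef_pos: [0.3458, 0.2739, 0.4248]
ee_rot: [-3.14, -0.012, -1.87]
force: [1.8, 0.2, 0.5]
width: 0.0011
t: 2.5
eef_pos: [0.5427, -0.2445, 0.4216]
ee_rot: [3.139, -0.008, -1.871]
force: [0.6, 0.3, -0.2]
width: 0.0004
```

```bash
python3 -m jog '[[6,6,-45,0,0,0],[6,6,-45,0,0,0],[0,0,-45,0,0,0],[0,0,-45,0,0,0],[0,0,0,0,0,0],[0,0,0,0,0,0]]'
python3 - <<'E'
from h import *
import cv2
st=status.get_state();im=eyes.grab_frame("wrist");cv2.imwrite("pics/w1.png",im)
hsv=cv2.cvtColor(im,cv2.COLOR_BGR2HSV);m=((hsv[...,0]<8)|(hsv[...,0]>172))&(hsv[...,1]>150)&(hsv[...,2]>80)
n,l,s,c=cv2.connectedComponentsWithStats(m.astype(np.uint8))
for i in range(1,n):
    if s[i,4]>300: print(s[i],c[i],plane(cam("wrist",st),c[i],.083))
print(st["eef_pos"],proj(cam("wrist",st),(.555,-.232,.09)))
E
```

```text
t: 3.1
eef_pos: [0.5533, -0.234, 0.2359]
ee_rot: [3.138, -0.009, -1.877]
force: [0.7, -0.7, 1.2]
width: 0.0006
[ 291  187   52   51 1591] [316.24387178 210.80766813] [ 0.55754027 -0.22980645  0.083     ]
[ 0.55327768 -0.23404513  0.23590719] [319.84395333 215.08036302]
```

View pics/w1.png

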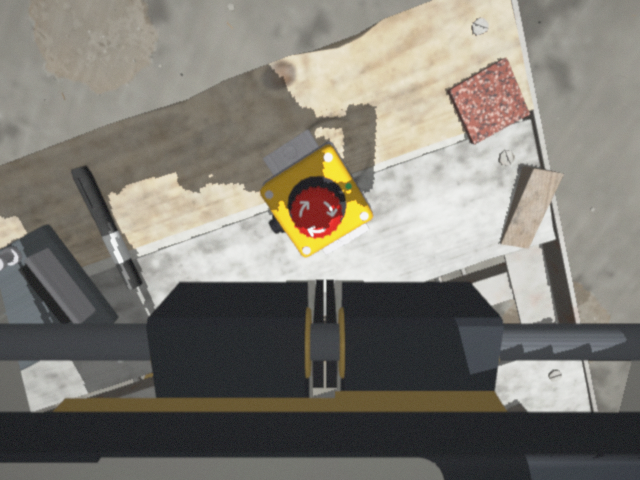

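Wrist view: red button centred at (316,211), fitting (0.557,-0.230); tile upper right, wedge right, marker left, all clear. Descend and press.

```bash
python3 -m jog '[[4,4,-45,0,0,0],[0,0,-45,0,0,0],[0,0,-40,0,0,0],[0,0,0,0,0,0],[0,0,0,0,0,0]]'
```

```text
t: 3.65
eef_pos: [0.5677, -0.2312, 0.1191]
ee_rot: [-3.12, -0.006, -1.874]
force: [0.2, 0.4, 1.2]
width: 0.0003
```

```bash
python3 -m jog '[[-8,1,-10,0.006,0.019,0],[-2,0,-8,0,0,0],[0,0,0,0,0,0]]'
```

```text
t: 3.95
eef_pos: [0.5612, -0.2308, 0.1073]
ee_rot: [-3.132, -0.005, -1.874]
force: [-0.1, 0.6, 0.1]
width: 0.0004
```

```bash
python3 -m jog '[[-5,1,-12,0,0.01,0],[-2,0,-8,0,0,0],[0,0,-5,0,0,0],[0,0,-5,0,0,0],[0,0,0,0,0,0]]'
```

```text
t: 4.45
eef_pos: [0.5568, -0.2308, 0.0828]
ee_rot: [-3.133, -0.009, -1.87]
force: [-0.8, 0.4, 0.0]
width: 0.0004
```

```bash
python3 -m jog '[[0,0,-4,0,0,0]]'; python3 -m jog '[[0,0,-4,0,0,0]]'; python3 -m jog '[[0,0,-4,0,0,0]]'
```

```text
t: 4.55
eef_pos: [0.5582, -0.2314, 0.0817]
ee_rot: [-3.13, -0.01, -1.869]
force: [-11.3, 6.8, 42.0]
width: 0.0001
t: 4.65
eef_pos: [0.5586, -0.2317, 0.0816]
ee_rot: [-3.128, -0.011, -1.867]
force: [-16.8, 11.5, 46.1]
width: 0.0005
t: 4.75
eef_pos: [0.5585, -0.2317, 0.0817]
ee_rot: [-3.127, -0.012, -1.866]
force: [-14.8, 11.9, 40.7]
width: 0.0004
```

```bash
python3 -m jog '[[0,0,20,0,0,0],[0,0,25,0,0,0],[0,0,0,-0.003,0.01,0],[0,0,0,0,0,0],[0,0,0,0,0,0]]' 1
python3 - <<'E'
from h import *
import cv2
st=status.get_state();im=eyes.grab_frame("wrist");cv2.imwrite("pics/w2.png",im)
hsv=cv2.cvtColor(im,cv2.COLOR_BGR2HSV);m=((hsv[...,0]<8)|(hsv[...,0]>172))&(hsv[...,1]>150)&(hsv[...,2]>80)
n,l,s,c=cv2.connectedComponentsWithStats(m.astype(np.uint8))
for i in range(1,n):
    if s[i,4]>300: print(s[i],c[i],plane(cam("wrist",st),c[i],.075))
print(st["eef_pos"],st["width"],st["q"])
E
```

```text
t: 5.25
eef_pos: [0.5574, -0.2313, 0.1278]
ee_rot: [-3.136, -0.018, -1.865]
force: [-0.2, -0.2, -0.4]
width: 0.0349
[ 283  222   75   74 3388] [320.15082645 257.34120425] [ 0.55816755 -0.22982133  0.075     ]
[ 0.55742646 -0.23130195  0.12780892] 0.034894322150161326 [-0.05745113  0.31885045 -0.29734936  0.02323686 -0.95395439  1.32069067]
```

```bash
python3 -m jog '[[0,0,0,0,0,0],[0,0,0,0,0.01,0],[0,0,0,0,0.008,0],[0,0,0,0,0,0],[0,1,-35,0,0,0],[0,0,-20,0,0,0],[0,0,-8,0,0,0],[0,0,0,0,0,0]]' 1
python3 -m jog '[[0,0,-3,0,0,0],[0,0,0,0,0,0]]'
```

```text
t: 6.1
eef_pos: [0.5569, -0.2304, 0.0605]
ee_rot: [3.125, -0.025, -1.865]
force: [0.1, 0.3, -0.6]
width: 0.0874
t: 6.3
eef_pos: [0.5577, -0.2306, 0.0585]
ee_rot: [3.126, -0.025, -1.864]
force: [-0.4, 0.5, 0.1]
width: 0.0874
```

```bash
python3 -m jog '[[0,0,0,0,0,0],[0,0,0,0,0,0],[0,0,0,0,0,0],[0,0,0,0,0,0],[0,0,0,0,0,0],[0,0,0,0,0,0],[0,0,0,0,0,0],[0,0,0,0,0,0]]' 0.3 30
python3 -m jog '[[0,0,0.7,0,0,-0.13],[0,0,0.7,0,0,-0.13],[0,0,0.7,0,0,-0.13],[0,0,0.7,0,0,-0.13]]'
```

```text
t: 7.1
eef_pos: [0.5593, -0.2309, 0.0615]
ee_rot: [3.131, -0.024, -1.864]
force: [0.4, 1.4, -0.2]
width: 0.0393
t: 7.5
eef_pos: [0.5583, -0.2323, 0.0639]
ee_rot: [3.13, -0.027, -2.4]
force: [-2.2, -0.7, 3.8]
width: 0.0393
```

```bash
python3 -m jog '[[0,0,0.7,0,0,-0.13],[0,0,0.7,0,0,-0.13],[0,0,0.5,0,0,-0.1],[0,0,0,0,0,0]]'; python3 -c "
from station import status as s;print(s.get_state()['moment'])"
```

```text
t: 7.9
eef_pos: [0.5571, -0.2331, 0.067]
ee_rot: [3.13, -0.029, -2.778]
force: [-1.1, 1.1, 4.3]
width: 0.0395
[0.81048112 0.15093666 0.03611922]
```

```bash
python3 -m jog '[[0,0,0,0,0,0],[0,0,0,0,0,0],[0,0,0,0,0,0],[0,0,0,0,0,0],[0,0,0,0,0,0],[0,0,0,0,0,0],[0,0,40,0,0,0],[0,0,40,0,0,0],[0,0,0,0,0,0],[0,0,0,0,0,0]]' 1
python3 - <<'E'
from h import *
import cv2
st=status.get_state();im=eyes.grab_frame("wrist")
s=eyes.grab_frame("scene");s2=cv2.imread("pics/scene0.png")
f=lambda i:cv2.resize(i[300:370,310:400],None,fx=4,fy=4)
o=np.hstack([f(s2),f(s)]);cv2.imwrite("pics/b3.png",np.vstack([o,cv2.resize(im[120:360,140:500],(720,480))[:320]]))
E
```

```text
t: 8.9
eef_pos: [0.556, -0.2326, 0.1475]
ee_rot: [3.128, -0.032, -2.768]
force: [-0.8, 0.1, -1.1]
width: 0.0876
```

View pics/b3.png

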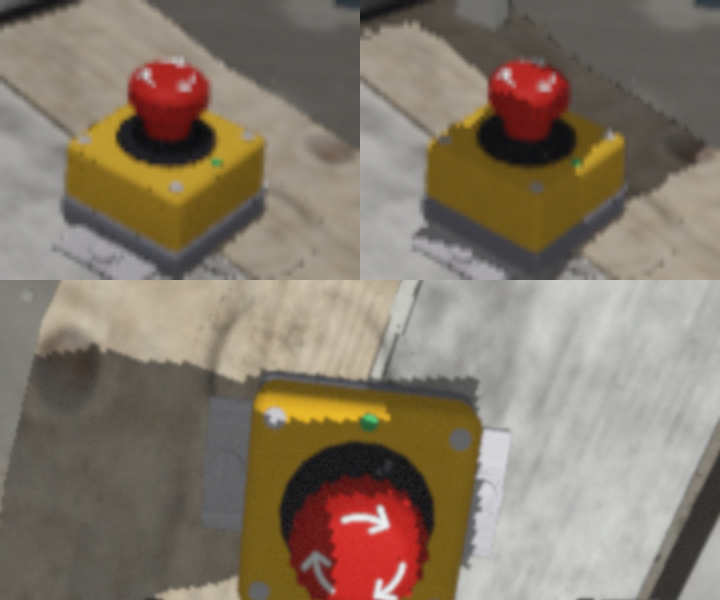

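Button is fully out and back at its start look (same height and arrows, right vs left crop). Now check the predicted foot position against the images.

```bash
cat >> h.py <<'E'
PIV=np.array([.537,.1495,.05]);YAW=.212
def st2w(y,z,x=0):  # stand coords (x,y, z world height)
    return np.array([PIV[0]+x*np.cos(YAW)-y*np.sin(YAW),PIV[1]+x*np.sin(YAW)+y*np.cos(YAW),z])
def col2w(y,z,lean,x=0):
    return st2w(y*np.cos(lean)+z*np.sin(lean),.05+z*np.cos(lean)-y*np.sin(lean),x)
def foot(s,lean):
    a=-s;return col2w(-.034+.12*np.sin(a),.085+.12*np.cos(a),lean)
E
python3 - <<'E'
from h import *
import cv2
np.set_printoptions(precision=4,suppress=True)
S,T=cam("scene"),cam("top")
print("foot",foot(0,.52),proj(S,foot(0,.52)),proj(T,foot(0,.52)))
print("tri",tri((S,(230.7,187.3)),(T,(159.3,200))))
h=col2w(0,.28,.52);print("handle",h,proj(S,h),proj(T,h))
# refit of handle and pivot bolts: foot ends
for x in(-.023,.023):
    print(proj(S,col2w(-.034,.205,.52,x)),proj(T,col2w(-.034,.205,.52,x)))
for s in (0,.3,.6,.9,1.2,1.5,1.7): print(s,foot(s,.52))
E
```

```text
foot [0.5218 0.2202 0.2448] [233.6187 186.2208] [159.461  197.4497]
tri (array([0.5147, 0.219 , 0.2441]), [0.0014952919256234468, 0.0014952919256232316])
handle [0.5077 0.2855 0.293 ] [216.2197 161.9509] [120.7082 185.5058]
[226.2109 188.3597] [157.6818 207.0304]
[240.8591 184.1303] [161.2121 188.0207]
0 [0.5218 0.2202 0.2448]
0.3 [0.5288 0.1875 0.2578]
0.6 [0.5363 0.1526 0.2603]
0.9 [0.5437 0.1184 0.2521]
1.2 [0.5502 0.0882 0.234 ]
1.5 [0.5553 0.0645 0.2075]
1.7 [0.5577 0.0535 0.1864]
```

```bash
python3 -m jog '[[0,0,45,0,-0.015,-0.05],[0,20,40,0,-0.01,-0.05],[-4,42,25,0,-0.01,-0.05],[-4,42,25,0,0,0],[-4,42,25,0,0,0],[-4,42,25,0,0,0],[-4,42,25,0,0,0],[-4,42,20,0,0,0],[-4,42,15,0,0,0],[-4,42,10,0,0,0],[-4,42,0,0,0,0],[-4,42,0,0,0,0]]' 1
python3 -m jog '[[0,0,0,0,0,0],[0,0,0,0,0,0]]'
```

```text
t: 10.2
eef_pos: [0.5069, 0.2195, 0.3971]
ee_rot: [3.132, -0.019, -2.933]
force: [0.6, -0.6, -0.1]
width: 0.0877
t: 10.4
eef_pos: [0.5058, 0.2247, 0.3938]
ee_rot: [3.133, -0.023, -2.927]
force: [0.8, -0.8, 0.4]
width: 0.0875
```

Run:
```python
from h import *
import cv2
st=status.get_state();im=eyes.grab_frame("wrist");C=cam("wrist",st)
print("foot",proj(C,foot(0,.52)),[proj(C,col2w(-.034,.205,.52,x)) for x in(-.023,.023)],"handle",[proj(C,col2w(0,.28,.52,x)) for x in(-.065,0,.065)],"hinge",proj(C,col2w(-.034,.085,.52)))
for k in range(0,640,40): cv2.putText(im,str(k),(k,10),0,.35,(0,255,255),1)
for k in range(0,480,40): cv2.putText(im,str(k),(0,k+4),0,.35,(0,255,255),1)
cv2.imwrite("pics/w4.png",cv2.resize(im,(800,600)))
```

```text
foot [300.26350876 205.1888446 ] [array([329.85589153, 205.10052577]), array([270.57099276, 205.27746229])] handle [array([390.55450237, 311.32844616]), array([299.35592396, 312.15644167]), array([207.19961818, 312.99313243])] hinge [302.99158671 122.44166386]
```

View pics/w4.png

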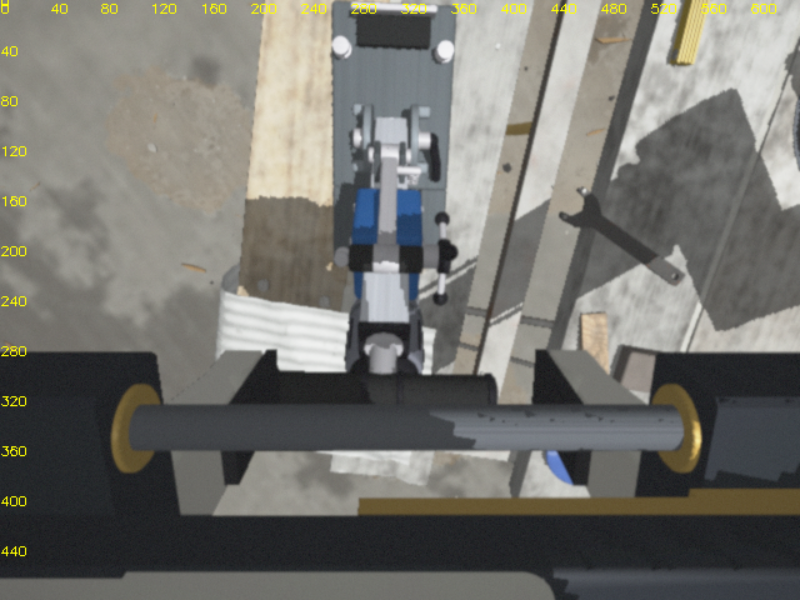

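Wrist view: foot roller at raw ≈(278–336, 206), predicted 271–330, i.e. ≈5 mm off; feed lever knobs at raw (352,175),(362,201),(352,239). Check their clearance and correct the foot.

Run:
```python
from h import *
np.set_printoptions(precision=4,suppress=True)
S,T=cam("scene"),cam("top");W=cam("wrist")
c,s=np.cos(YAW),np.sin(YAW)
def loc(X): d=X-PIV; return np.array([c*d[0]+s*d[1],-s*d[0]+c*d[1],X[2]])
for a,b in (((352,175),(222.3,232.7)),((362,201),(216.7,221)),((352,239),(217.7,208.3))):
    X,e=tri((W,a),(S,b));print("knob stand xyz",loc(X),e)
X,e=tri((W,(307,206)),(S,(230.7,187.3)),(T,(159.3,200)));print("foot",X,e,loc(X))
o,d=ray(W,(307,206));print("foot plane",o+d*(.245-o[2])/d[2])
print("leg/hinge dir px check",[plane(W,p,z) for p,z in(((307,206),.245),((309,125),.141))])
print(status.get_state()["q"])
```

```text
knob stand xyz [-0.0497  0.0647  0.1354] [0.00039458789294123973, 0.00039458789294129367]
knob stand xyz [-0.0548  0.0837  0.1639] [0.0038354804605301596, 0.0038354804605302173]
knob stand xyz [-0.0385  0.11    0.1881] [0.010641261865264397, 0.010641261865264484]
foot [0.5156 0.2198 0.2433] [0.0008305379157914451, 0.0019335378411017468, 0.001212316724117913] [-0.0061  0.0732  0.2433]
foot plane [0.5165 0.2194 0.245 ]
leg/hinge dir px check [array([0.5165, 0.2194, 0.245 ]), array([0.5279, 0.1627, 0.141 ])]
[ 0.7573  0.1079  0.0609 -0.0196 -1.5396 -0.543 ]
```

```bash
sed -i 's/PIV=.*;Y/PIV=np.array([.532,.1485,.05]);Y/' h.py; python3 -m jog '[[4,-10,-20,0.1,0.022,0],[5,-10,-20,0.1,0.02,0],[0,0,-30,0,0,0],[0,0,-30,0,0,0],[0,0,0,0,0,0],[0,0,0,0,0,0]]' 1
```

```text
t: 11.05
eef_pos: [0.5161, 0.1979, 0.2894]
ee_rot: [2.923, -0.021, -2.93]
force: [-0.3, 0.4, 0.4]
width: 0.0877
```

```bash
python3 -m jog '[[0,12,-30,0,0,0],[0,10,-22,0,0,0],[0,3,-8,0,0,0],[0,0,0,0,0,0]]' 1
```

```text
t: 11.45
eef_pos: [0.5194, 0.2235, 0.2349]
ee_rot: [2.922, -0.012, -2.93]
force: [-0.3, 0.7, 0.3]
width: 0.0876
```

```bash
python3 -m jog '[[-4,0,-6,0,0,0],[-1,0,-3,0,0,0],[0,0,0,0,0,0]]' 1; python3 -m jog '[[0,0,0,0,0,0],[0,0,0,0,0,0],[0,0,0,0,0,0],[0,0,0,0,0,0],[0,0,0,0,0,0],[0,0,0,0,0,0],[0,0,0,0,0,0]]' 0.4 25
```

```text
t: 11.75
eef_pos: [0.5154, 0.2237, 0.2291]
ee_rot: [2.921, -0.007, -2.93]
force: [0.0, -0.2, -0.7]
width: 0.0876
t: 12.45
eef_pos: [0.5153, 0.2234, 0.2308]
ee_rot: [2.921, -0.006, -2.93]
force: [0.2, -0.4, 1.6]
width: 0.0458
```

```bash
cat > arc.py <<'E'
from h import *
from scipy.optimize import minimize_scalar
st=status.get_state();Rm=R.from_euler("xyz",st["ee_rot"]).as_matrix();g=st["eef_pos"]-.019*Rm[:,2]
r=minimize_scalar(lambda s:np.sum((foot(s,.52)-g)**2),bounds=(-.2,2.5),method="bounded")
print("s",round(r.x,3),"off mm",np.round((foot(r.x,.52)-g)*1e3,1),"F",np.round(st["force"],1),"next .3:",np.round((foot(r.x+.3,.52)-g)*1e3,1))
E
python3 arc.py; python3 -m jog '[[3,-14,8,0,0,0],[3,-16,6,0,0,0],[4,-18,4,0,0,0]]'; python3 arc.py
```

```text
s 0.017 off mm [ 0.9 -1.8 -3.6] F [ 0.2 -0.4  1.6] next .3: [  8.  -34.7   8.8]
t: 12.75
eef_pos: [0.5238, 0.1768, 0.2471]
ee_rot: [2.917, -0.01, -2.928]
force: [-0.5, 4.1, -8.4]
width: 0.0457
s 0.421 off mm [ 2.  -0.1 -5.6] F [-0.5  4.1 -8.4] next .3: [  9.5 -35.2  -7.4]
```

```bash
python3 -m jog '[[4,-18,-2,0,0,0],[4,-18,-3,0,0,0],[4,-18,-4,0,0,0]]'; python3 arc.py
```

```text
t: 13.05
eef_pos: [0.5338, 0.1211, 0.2407]
ee_rot: [2.912, -0.011, -2.926]
force: [1.1, 7.9, -13.5]
width: 0.0458
s 0.877 off mm [ 3.2  3.  -6.1] F [  1.1   7.9 -13.5] next .3: [  9.8 -27.6 -23.5]
```

```bash
python3 -m jog '[[4,-14,-10,0,0,0],[4,-14,-12,0,0,0],[3,-12,-12,0,0,0]]'; python3 arc.py
```

```text
t: 13.35
eef_pos: [0.5423, 0.0745, 0.2095]
ee_rot: [2.913, -0.014, -2.926]
force: [-2.1, 6.5, -4.0]
width: 0.0458
s 1.329 off mm [ 4.2  5.7 -4.5] F [-2.1  6.5 -4. ] next .3: [  8.5 -14.5 -33.8]
```

```bash
python3 -m jog '[[3,-5,-14,0,0,0],[3,-5,-16,0,0,0],[0,0,0,0,0,0]]'; python3 arc.py; python3 -m jog '[[0,0,0,0,0,0],[0,0,0,0,0,0],[0,0,0,0,0,0],[0,0,0,0,0,0],[0,0,0,0,0,0],[0,0,0,0,0,0]]' 1
python3 - <<'E'
from h import *
import cv2
S,T=cam("scene"),cam("top")
s=eyes.grab_frame("scene");t=eyes.grab_frame("top")
o=np.zeros((560,800,3),np.uint8);a=cv2.resize(s[145:305,185:315],None,fx=3,fy=3);b=cv2.resize(t[150:280,100:235],None,fx=3,fy=3)
o[:480,:390]=a;o[:390,395:800]=b;cv2.imwrite("pics/leg5.png",o)
for l in(.52,.45): print(l,(proj(S,foot(2.555,l))-[185,145])*3,(proj(T,foot(2.555,l))-[100,150])*3)
E
```

```text
t: 13.65
eef_pos: [0.5455, 0.0548, 0.179]
ee_rot: [2.92, -0.022, -2.928]
force: [2.7, 13.8, -7.9]
width: 0.0458
s 1.619 off mm [ 5.1  5.6 -2.3] F [ 2.7 13.8 -7.9] next .3: [  7.5  -5.5 -36.3]
t: 14.25
eef_pos: [0.5468, 0.0533, 0.1808]
ee_rot: [2.921, -0.019, -2.928]
force: [0.5, -1.0, -0.4]
width: 0.0858
0.52 [279.87105043 359.46287755] [439.67883742 246.18075675]
0.45 [281.98217781 367.75464432] [443.71424113 249.6223547 ]
```

View pics/leg5.png

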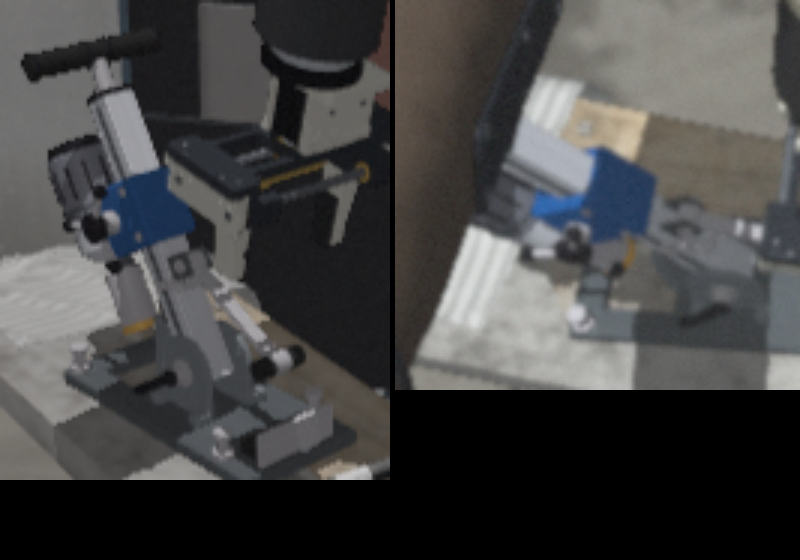

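Leg is out: foot seen at crop (280,362), predicted at its stop with lean 0.52 is (280,359); column still on its rest. Go up and over to the handle.

```bash
python3 -m jog '[[0,0,40,-0.1,-0.021,0],[0,0,45,-0.1,-0.021,0],[0,0,45,0,0,0.14],[0,0,45,0,0,0.14],[0,0,45,0,0,0.14],[-4,30,30,0,0,0.14],[-5,40,0,0,0,0.14],[-5,40,0,0,0,0.14],[-5,40,0,0,0,0.14],[-5,40,0,0,0,0.14],[-5,40,0,0,0,0.14],[-5,30,0,0,0,0.14]]' 1; python3 -m jog '[[0,0,0,0,0,0.14],[0,0,0,0,0,0]]'
```

```text
t: 15.55
eef_pos: [0.5071, 0.3178, 0.4434]
ee_rot: [-3.139, -0.019, -1.492]
force: [1.0, -0.5, -0.2]
width: 0.0871
t: 15.75
eef_pos: [0.5058, 0.3224, 0.4418]
ee_rot: [-3.141, -0.02, -1.339]
force: [-0.4, -0.4, 0.9]
width: 0.0877
```

```bash
python3 -m jog '[[-3,0,-10,-0.127,-0.027,-0.02],[-3,0,-10,-0.127,-0.027,0],[-3,0,-25,-0.127,-0.027,0],[0,0,-25,-0.127,-0.027,0],[0,0,0,0,0,0],[0,0,0,0,0,0]]' 1
python3 - <<'E'
from h import *
import cv2
st=status.get_state();Rm=R.from_euler("xyz",st["ee_rot"]).as_matrix();c,s=np.cos(YAW),np.sin(YAW)
zc=-np.array([-s*.497,c*.497,.868]);xs=np.array([c,s,0]);yc=np.cross(-zc,xs)
tgt=np.column_stack([-yc if Rm[:,0]@yc<0 else yc,np.zeros(3),zc]);tgt[:,1]=np.cross(tgt[:,2],tgt[:,0])
print("rotvec to do",(R.from_matrix(tgt)*R.from_matrix(Rm).inv()).as_rotvec().round(3),"q",st["q"].round(2))
print("pos",st["eef_pos"],"pregrasp d mm",((np.array([.505,.285,.292])-.019*-zc+.06*-zc-st["eef_pos"])*1e3).round(1))
im=eyes.grab_frame("wrist");C=cam("wrist",st);print([proj(C,col2w(0,.28,.52,x)) for x in(-.065,0,.065)])
cv2.imwrite("pics/h6.png",im)
E
```

```text
t: 16.35
eef_pos: [0.4984, 0.3194, 0.3744]
ee_rot: [-3.116, -0.555, -1.395]
force: [0.3, -0.1, 0.9]
width: 0.0874
rotvec to do [0.03  0.029 0.023] q [ 1.11  0.34  0.05  0.34 -1.72  0.62]
pos [0.49844788 0.31937079 0.37436423] pregrasp d mm [  2.3 -14.4 -46.8]
[array([310.00907389, 335.55857577]), array([305.89913367, 245.15686658]), array([301.178519  , 141.32284182])]
```

View pics/h6.png

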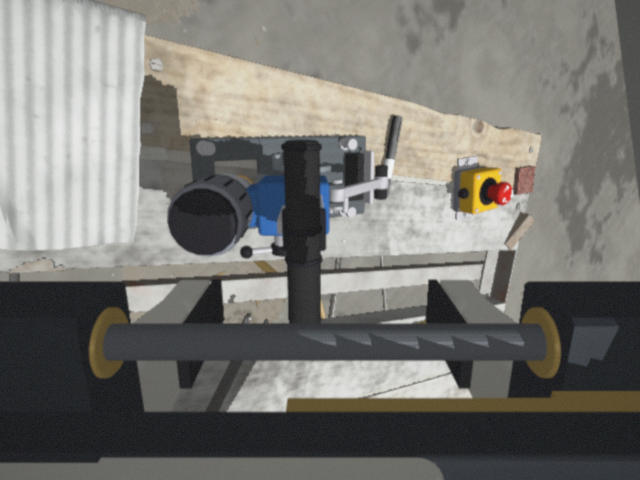

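Wrist view: T-bar at x≈303, y 142–325, matching prediction (301–310, 141–335); jaws straddle it. Approach along the column axis.

```bash
python3 -m jog '[[2,-12,-20,0.03,0.029,0.023],[2,-12,-25,0,0,0],[2,-10,-22,0,0,0],[0,0,0,0,0,0]]' 1
cat > g.py <<'E'
from h import *
st=status.get_state();Rm=R.from_euler("xyz",st["ee_rot"]).as_matrix()
g=st["eef_pos"]-.019*Rm[:,2];c,s=np.cos(YAW),np.sin(YAW);d=g-PIV
y=-s*d[0]+c*d[1];z=d[2]
tz=-Rm[:,2]
print("grasp in stand: x %.1f y %.1f z %.1f mm"%((c*d[0]+s*d[1])*1e3,y*1e3,z*1e3),"r %.1f lean %.3f"%(np.hypot(y,z)*1e3,np.arctan2(y,z)),"tool tilt %.3f side %.3f"%(np.arctan2(-s*tz[0]+c*tz[1],tz[2]),c*tz[0]+s*tz[1]),"F",st["force"].round(1),"w %.4f t %.2f"%(st["width"],st["t"]), "to handle.52 mm",((np.array([.505,.285,.292])-g)*1e3).round(1))
E
python3 g.py
```

```text
t: 16.8
eef_pos: [0.5066, 0.2831, 0.3114]
ee_rot: [-3.13, -0.503, -1.374]
force: [0.2, -0.2, -1.2]
width: 0.0877
grasp in stand: x 3.4 y 146.1 z 278.0 mm r 314.1 lean 0.484 tool tilt 0.503 side -0.004 F [ 0.2 -0.2 -1.2] w 0.0877 t 16.80 to handle.52 mm [  0.4  -7.1 -36. ]
```

```bash
python3 -m jog '[[0,-4,-20,0,0,0],[0,-3,-13,0,0,0],[0,0,-2,0,0,0],[0,0,0,0,0,0]]' 1; python3 g.py
```

```text
t: 17.2
eef_pos: [0.5096, 0.2766, 0.2836]
ee_rot: [-3.117, -0.492, -1.386]
force: [0.5, 0.7, 0.0]
width: 0.0879
grasp in stand: x 4.8 y 139.0 z 250.4 mm r 286.3 lean 0.507 tool tilt 0.493 side -0.011 F [0.5 0.7 0. ] w 0.0879 t 17.20 to handle.52 mm [-2.5 -0.4 -8.4]
```

```bash
python3 -m jog '[[-1,-1,-8,0,0,0],[0,0,-3,0,0,0]]' 1; python3 -m jog '[[0,0,0,0,0,0],[0,0,0,0,0,0],[0,0,0,0,0,0],[0,0,0,0,0,0],[0,0,0,0,0,0],[0,0,0,0,0,0],[0,0,0,0,0,0],[0,0,0,0,0,0],[0,0,0,0,0,0],[0,0,0,0,0,0],[0,0,0,0,0,0]]' 0.1 45; python3 g.py
```

```text
t: 17.4
eef_pos: [0.5092, 0.2767, 0.2741]
ee_rot: [-3.114, -0.49, -1.388]
force: [0.0, 0.5, -0.4]
width: 0.0875
t: 18.5
eef_pos: [0.5095, 0.2766, 0.2748]
ee_rot: [-3.114, -0.492, -1.387]
force: [0.0, -0.2, 0.5]
width: 0.0208
grasp in stand: x 4.6 y 139.0 z 241.6 mm r 278.7 lean 0.522 tool tilt 0.492 side -0.014 F [ 0.  -0.2  0.5] w 0.0208 t 18.50 to handle.52 mm [-2.3 -0.3  0.4]
```

```bash
python3 -m jog '[[2.5,-11.7,6.5,0.049,0.01,0],[2.6,-12,5.8,0.049,0.01,0],[2.6,-12.3,5.2,0.049,0.01,0],[2.7,-12.5,4.5,0.049,0.01,0]]'; python3 g.py
```

```text
t: 18.9
eef_pos: [0.5173, 0.2332, 0.295]
ee_rot: [-3.12, -0.283, -1.379]
force: [-1.4, 1.9, -2.4]
width: 0.0209
grasp in stand: x 3.1 y 91.2 z 263.3 mm r 278.6 lean 0.333 tool tilt 0.283 side -0.016 F [-1.4  1.9 -2.4] w 0.0209 t 18.90 to handle.52 mm [-10.9  46.7 -21.3]
```

```bash
python3 -m jog '[[2.7,-12.8,4,0.042,0.009,0],[2.8,-12.9,3.2,0.042,0.009,0],[2.8,-13,2.6,0.042,0.009,0],[1,-5,1,0.02,0.004,0]]'; python3 g.py
```

```text
t: 19.3
eef_pos: [0.525, 0.1897, 0.3061]
ee_rot: [-3.122, -0.121, -1.378]
force: [2.1, 2.3, -5.6]
width: 0.0209
grasp in stand: x 1.5 y 44.0 z 275.0 mm r 278.5 lean 0.159 tool tilt 0.121 side -0.017 F [ 2.1  2.3 -5.6] w 0.0209 t 19.30 to handle.52 mm [-19.2  93.2 -33. ]
```

```bash
python3 -m jog '[[2,-11,2,0.03,0.006,0],[2,-11,1.2,0.03,0.006,0],[1.5,-7,0.5,0.02,0.004,0],[0,0,0,0,0,0]]'; python3 g.py
```

```text
t: 19.7
eef_pos: [0.5301, 0.1619, 0.3091]
ee_rot: [-3.123, -0.031, -1.38]
force: [-2.0, 3.2, -0.5]
width: 0.0208
grasp in stand: x 0.6 y 14.1 z 278.1 mm r 278.4 lean 0.051 tool tilt 0.031 side -0.018 F [-2.   3.2 -0.5] w 0.0208 t 19.70 to handle.52 mm [-24.6 122.6 -36.1]
```

```bash
for i in 1; do python3 -m jog '[[1,-5,0,0.01,0.002,0],[1,-4,0,0.01,0.002,0],[0,0,0,0,0,0]]'; done; python3 g.py; python3 -m jog '[[0.5,-3,0,0.005,0.001,0],[0,0,0,0,0,0]]';python3 g.py
```

```text
t: 20.0
eef_pos: [0.5313, 0.1548, 0.3093]
ee_rot: [-3.123, -0.009, -1.38]
force: [-2.5, 2.8, 0.3]
width: 0.0209
grasp in stand: x 0.3 y 6.5 z 278.3 mm r 278.4 lean 0.023 tool tilt 0.010 side -0.018 F [-2.5  2.8  0.3] w 0.0209 t 20.00 to handle.52 mm [-26.  130.1 -36.3]
t: 20.2
eef_pos: [0.5317, 0.1531, 0.3093]
ee_rot: [-3.123, -0.004, -1.379]
force: [-3.8, 2.0, 0.2]
width: 0.0204
grasp in stand: x 0.3 y 4.7 z 278.3 mm r 278.4 lean 0.017 tool tilt 0.004 side -0.018 F [-3.8  2.   0.2] w 0.0204 t 20.20 to handle.52 mm [-26.3 131.9 -36.3]
```

```bash
python3 -m jog '[[0.5,-2.5,0,0,0,0],[0,0,0,0,0,0]]';python3 g.py
```

```text
t: 20.4
eef_pos: [0.5319, 0.1517, 0.3093]
ee_rot: [-3.124, -0.004, -1.378]
force: [-4.6, 3.7, 2.3]
width: 0.0207
grasp in stand: x 0.2 y 3.3 z 278.3 mm r 278.4 lean 0.012 tool tilt 0.004 side -0.018 F [-4.6  3.7  2.3] w 0.0207 t 20.40 to handle.52 mm [-26.6 133.3 -36.3]
```

```bash
python3 -m jog '[[0.6,-3,0,0,0,0],[0,0,0,0,0,0]]';python3 g.py;python3 -m jog '[[0.6,-3,0,0,0,0],[0,0,0,0,0,0]]';python3 g.py
```

```text
t: 20.6
eef_pos: [0.5323, 0.1497, 0.3094]
ee_rot: [-3.124, -0.004, -1.378]
force: [-3.4, 3.6, 2.2]
width: 0.0209
grasp in stand: x 0.2 y 1.2 z 278.4 mm r 278.4 lean 0.004 tool tilt 0.004 side -0.018 F [-3.4  3.6  2.2] w 0.0209 t 20.60 to handle.52 mm [-26.9 135.3 -36.4]
t: 20.8
eef_pos: [0.5324, 0.1489, 0.3094]
ee_rot: [-3.123, -0.001, -1.377]
force: [-4.2, 4.3, 1.1]
width: 0.0211
grasp in stand: x 0.2 y 0.4 z 278.4 mm r 278.4 lean 0.001 tool tilt 0.001 side -0.018 F [-4.2  4.3  1.1] w 0.0211 t 20.80 to handle.52 mm [-27.1 136.1 -36.4]
```

```bash
python3 -m jog '[[0.6,-3,0,0,0,0],[0,0,0,0,0,0]]';python3 g.py;python3 -m jog '[[0.6,-3,0,0,0,0],[0,0,0,0,0,0]]';python3 g.py;python3 -m jog '[[0.6,-3,0,0,0,0],[0,0,0,0,0,0]]';python3 g.py
```

```text
t: 21.0
eef_pos: [0.5324, 0.149, 0.3094]
ee_rot: [-3.123, 0.003, -1.376]
force: [-3.4, 2.8, 2.2]
width: 0.0206
grasp in stand: x 0.2 y 0.3 z 278.4 mm r 278.4 lean 0.001 tool tilt -0.003 side -0.019 F [-3.4  2.8  2.2] w 0.0206 t 21.00 to handle.52 mm [-27.1 136.2 -36.4]
t: 21.2
eef_pos: [0.5325, 0.149, 0.3094]
ee_rot: [-3.122, 0.007, -1.375]
force: [-3.6, 4.7, 1.3]
width: 0.0209
grasp in stand: x 0.2 y 0.3 z 278.4 mm r 278.4 lean 0.001 tool tilt -0.007 side -0.019 F [-3.6  4.7  1.3] w 0.0209 t 21.20 to handle.52 mm [-27.1 136.2 -36.4]
t: 21.4
eef_pos: [0.5324, 0.149, 0.3094]
ee_rot: [-3.122, 0.011, -1.373]
force: [-3.6, 3.9, 0.8]
width: 0.0212
grasp in stand: x 0.2 y 0.2 z 278.4 mm r 278.4 lean 0.001 tool tilt -0.010 side -0.020 F [-3.6  3.9  0.8] w 0.0212 t 21.40 to handle.52 mm [-27.1 136.2 -36.4]
```

```bash
python3 -m jog '[[0.6,-4,0,0,0,0]]';python3 g.py;python3 -m jog '[[1,-6,0,0,0,0]]';python3 g.py
python3 - <<'E'
from h import *
import cv2
S,T=cam("scene"),cam("top")
s=eyes.grab_frame("scene");t=eyes.grab_frame("top")
o=np.zeros((480,800,3),np.uint8);o[:480,:390]=cv2.resize(s[145:305,185:315],None,fx=3,fy=3);b=cv2.resize(s[255:315,250:320],None,fx=5.7,fy=5.7);o[:b.shape[0],395:395+b.shape[1]]=b
o[350:480,395:695]=cv2.resize(t[215:280,150:300],None,fx=2,fy=2)
cv2.imwrite("pics/up7.png",o)
for l in(0,.03): print(l,(proj(S,foot(2.555,l))-[185,145])*3,(proj(S,foot(2.555,l))-[250,255])*5.7)
E
python3 g.py
```

```text
t: 21.5
eef_pos: [0.5328, 0.1473, 0.3094]
ee_rot: [-3.121, 0.014, -1.373]
force: [-8.8, 17.0, 4.1]
width: 0.0213
grasp in stand: x 0.1 y -1.6 z 278.4 mm r 278.4 lean -0.006 tool tilt -0.013 side -0.021 F [-8.8 17.   4.1] w 0.0213 t 21.50 to handle.52 mm [-27.5 138.  -36.4]
t: 21.6
eef_pos: [0.5332, 0.1458, 0.3094]
ee_rot: [-3.12, 0.021, -1.371]
force: [-15.5, 28.3, 6.8]
width: 0.0208
grasp in stand: x 0.1 y -3.3 z 278.4 mm r 278.5 lean -0.012 tool tilt -0.021 side -0.022 F [-15.5  28.3   6.8] w 0.0208 t 21.60 to handle.52 mm [-27.8 139.7 -36.4]
0 [285.83634659 417.80601221] [172.58905851 166.8314232 ]
0.03 [286.10815254 414.77463865] [173.10548983 161.07181343]
grasp in stand: x 0.2 y -2.7 z 278.4 mm r 278.5 lean -0.010 tool tilt -0.022 side -0.022 F [-12.3  24.8   5. ] w 0.0210 t 21.70 to handle.52 mm [-27.7 139.1 -36.4]
```

View pics/up7.png

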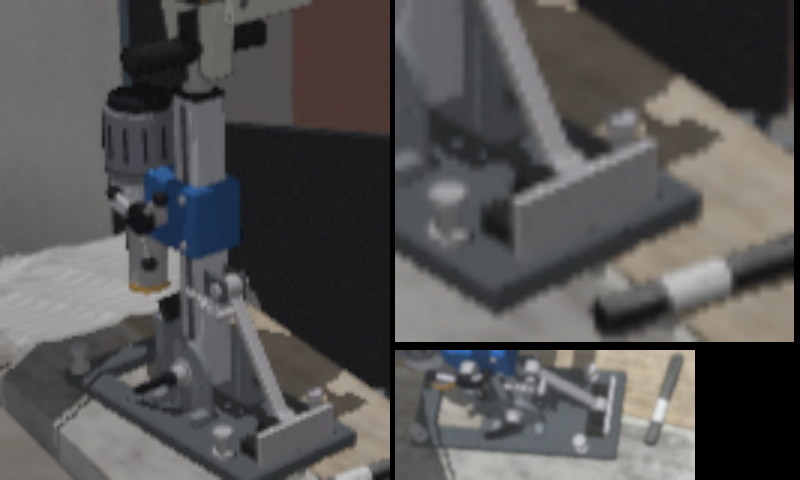

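Column upright, leg foot on the pad in front of the lip. Force climbs stiffly, so it bears. Settle to a moderate hold push and check that it is steady.

```bash
python3 -m jog '[[0,0,0,0,0,0],[0.8,-4,0,0,0,0]]';python3 - <<'E'
from station import eyes
for i in range(8): eyes.grab_frame("scene")
E
python3 g.py
```

```text
t: 21.9
eef_pos: [0.5328, 0.1477, 0.3095]
ee_rot: [-3.119, 0.029, -1.368]
force: [-8.1, 14.2, 4.5]
width: 0.0209
grasp in stand: x 0.2 y -1.3 z 278.4 mm r 278.4 lean -0.005 tool tilt -0.029 side -0.023 F [-7.5 13.   4.5] w 0.0208 t 22.30 to handle.52 mm [-27.5 137.8 -36.4]
```

Steady: about 13 N of push, grip 45 N, upright. Handing in.

```bash
python3 -c "
from station import workorder;print(workorder.job_done())"; python3 g.py
```

```text
the job is handed in; nothing more can be done
None
the job is handed in; nothing more can be done
```

The job is done in the order asked and handed in at about t = 22.3 s. The arm is still gripping the T-handle and holding the column upright.

- **Stop button:** I pressed it until it bottomed at z = 81.7 mm (82 mm expected when latched). Then I gripped the head, turned it 0.91 rad clockwise while rising with it, and let go. The pictures show it fully out and turned back.
- **Prop leg:** I gripped it by the foot, took it to about 1.6 rad, past the dead centre at 1.25 rad, and released it. It snapped to its stop; the foot appeared within about 1 pixel of where it was predicted, with the column still on its rest.
- **Column:** I swung it upright by the T-handle. Motion stopped at a measured lean of about 0.00 rad, and the push force rose stiffly beyond that. The picture shows the foot on the pad in front of the lip.
- **Final hold:** The grip is 45 N. The rearward push is about 13–15 N and stayed steady for the last 0.4 s. The measured lean there was −0.005 rad, within calibration and finger give.
- **Loose items:** The arm never touched the tile, marker or wedge. In the last pictures that showed them they lay where they started.

**Forces:** The highest wrist force reading was about 50 N, from the fingertips on the bottomed button, against a limit of 120 N. While I was checking that the foot bore on its pad, the push briefly read about 33 N before I eased it off. No check failed, but the joint positions are inferred from arm pose and images, because the state does not report them.

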